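# Sweep the chess discs into their scoop tray

### The arm

A 6-joint arm with a two-finger parallel gripper is mounted at the origin on the work surface. World frame = base frame: x ahead of the robot, y to its left, z up, the work surface at z = 0. Lengths are in mm, angles in rad, forces in N, time in s.
With the tool pointing down it reaches from about 325 to 875 mm from the base axis. Payload 4.4 kg.
Tool frame: the origin (TCP) lies on the centre line of the jaws, within the pads' length; the fingertips stand ahead of it and the grasp point (between the pads) lies 6 mm ahead of it (ctrl.tcp_to_tips is the z of the fingertips in the tool frame, in mm); z points along the fingers, y is the line along which they close (so a half turn about z gives the same grasp; the last joint's range is limited). The gripper opens to 85 mm and grips with 20 to 120 N. Pads are 22 mm wide; open, the fingers measure 114 mm over their backs; the gripper's body (76 mm by 85 mm) begins 54 mm behind the grasp point. The pads swing forward as they close: fully open they stand 13 mm farther back than shut.
Start: joints at [-1.308, 0.207, 1.542, -0, 1.393, -0.15], TCP at [230.664, -526.708, 256.282] pointing down, gripper open.
Joint ranges: [-2.73, 2.73], [-0.86, 2.22], [0.23, 2.46], [-1.11, 4.25], [0.08, 2.63], [-2.82, 2.82]. Speed limits (rad/s): [2.79, 2.79, 3.14, 3.14, 3.14, 3.14].

### API

Orientations are given as a 3x3 rotation matrix whose columns are the frame's x, y, z axes.
In Python, from plant import ctrl, sensors, optics gives the robot as it stands. Calls block until the motion is done:
- ctrl.move_ptp(position, orientation): joint-space move of the TCP to a pose.
- ctrl.move_l(position, rot=None, vel=150, threshold=None): straight line of the TCP; rot=None keeps the orientation; vel is the mean speed in mm/s. With threshold (N) it stops when the force on the tool has changed by that much, and returns True; else False.
- ctrl.set_joints(angles): joint-space move.
- ctrl.gripper_to(opening, force=None): finger opening in mm; force is the grip in N (None keeps the last); returns when the fingers have stopped.
- ctrl.hold(seconds).
- ctrl.solve_ik(position, orientation): joint angles nearest the present ones, or None.
- sensors.read_state(): the state.
- optics.grab_frame(name): name is "scene" or "side" or "wrist"; returns (picture, depth): 420x560x3 uint8, red, green, blue; 420x560 float32, mm along the optical axis (not along the pixel's ray), 0 where there is no reading.
- optics.camera_params(name): a dict with "mtx" (3x3 intrinsics, pixels), "R" (3x3) and "t" (3): a world point X has camera coordinates R X + t; the wrist camera has in their place "T_tool_cam" (4x4, takes a point from camera to tool coordinates, whose origin is the TCP and whose axes are the flange's). Camera axes: x right, y down, z forward; pixel columns grow to the right and rows downward; lengths in mm; the calibration is good to about 2 mm. A picture is of the moment at which its call begins: read the wrist's pose just before it. camera_params takes no time and is no camera call.
A pose or a line that the arm cannot do raises ctrl.MotionError and nothing moves.
- ctrl.finish_job(): hands the job in; it is judged then, once.
The state is a dict: "t": time; "q": joint angles; "qvel": joint speeds; "tau": joint torques, N m; "eef_pos": TCP position; "eef_rot": TCP orientation; "force": force on the tool from outside, world axes, zero at the start; "wrist_torque": the same for the moment, N m; "grip_width": finger opening in mm; "grasp_force": force on a finger pad.
Only numpy, scipy, OpenCV 4.12 (cv2) and the standard library are available. Lean on these libraries where they do the work, as an engineer would, in place of code of your own. Each camera call takes 0.05 s, during which the arm holds its last target. There are 200 camera calls.

### The job

Sweep the three loose wooden chess discs into the open front of the dark wooden tray with your fingertips, pushing them gently along the cabinet top until each lies flat and wholly inside, on the tray's floor. Only push them, never pinch or lift them, and leave the ashtray, cup, lighter, racket and phone stand where they are.

Things in the scene. Friction and masses are not known exactly. Their poses are not given: they have to be found in the camera images.
- piece1: one of three identical plain wooden chess discs, 34 mm across and 15 mm high, about 16 g, lying flat on the cabinet top (z = 0); origin at the centre of its underside, z axis up along the disc's axis. Its rim is upright between 3 and 12 mm height, the edges above and below are bevelled. It slides easily and stops when no longer pushed
- piece2: one of three identical plain wooden chess discs, 34 mm across and 15 mm high, about 16 g, lying flat on the cabinet top (z = 0); origin at the centre of its underside, z axis up along the disc's axis. Its rim is upright between 3 and 12 mm height, the edges above and below are bevelled. It slides easily and stops when no longer pushed
- piece3: one of three identical plain wooden chess discs, 34 mm across and 15 mm high, about 16 g, lying flat on the cabinet top (z = 0); origin at the centre of its underside, z axis up along the disc's axis. Its rim is upright between 3 and 12 mm height, the edges above and below are bevelled. It slides easily and stops when no longer pushed
- tray: dark wood scoop tray, fixed, 140 mm deep (its x) by 150 wide (y); open, wall-less front at -x. Origin: centre of underside, z up. Floor 2.5 mm thick, x = -50 to 64 mm; before it a bevelled lip, x = -70 to -50, slopes up from the cabinet top to the floor, so discs slide in. Walls 28 mm high at both sides (18 along the lip; inner faces y = +-69) and at the back (inner face x = 64)
- ashtray: round green glass ashtray, 84 mm across, 32 mm high, among the discs; origin at the centre of its underside; leave alone
- teacup: small white ceramic cup standing upright, 64 mm across at the rim, 45 mm high; origin at the centre of its underside; leave alone
- lighter: pocket lighter lying flat, 79 mm long (its x) by 24 mm by 12 mm high; origin at its underside, mid-length; leave alone
- racket: blue plastic mosquito racket lying flat, 31 to 34 mm high at the handle, 495 mm long along its x (handle end at -35 mm, head end at +460 mm), head 210 mm wide; origin at its underside near the handle's end; leave alone
- stand: folded aluminium phone stand lying flat, 112 mm long (its x) by 75 mm by 22 mm high; origin at the centre of its underside; leave alone
Things that resemble listed ones, but are neither listed nor needed, are in the scene too. What is shaped like the piece1 but purple is not meant. What is shaped like the piece2 but blue is not meant.

How it is judged (in metres and radians):
At the end, for the whole second after the job is handed in: All three discs lie at rest in the tray: centre at least 25 mm behind the tray's front edge (tray x between -45 and 64 mm), between the side walls, flat (within 0.12 rad) and on its floor (underside less than 7 mm above the tray's underside) (x of piece1 in the frame of tray between -0.045 and 0.064 m and y of piece1 in the frame of tray between -0.069 and 0.069 m and z of each of piece1, piece2, piece3 in the frame of tray below 0.007 m and angle between each of piece1, piece2, piece3's own z axis and vertical below 0.12 rad and linear speed of each of piece1, piece2, piece3 below 0.01 m/s and x of piece2 in the frame of tray between -0.045 and 0.064 m and y of piece2 in the frame of tray between -0.069 and 0.069 m and x of piece3 in the frame of tray between -0.045 and 0.064 m and y of piece3 in the frame of tray between -0.069 and 0.069 m); the robot touches nothing.
It fails at once if a disc is lifted (underside centre above 20 mm) (height (world z) of any of piece1, piece2, piece3 above 0.02 m).
It fails at once if a disc is pinched or pressed hard (fingers push it with more than 15 N) (contact force between the fingers and piece1 above 15 N or contact force between the fingers and piece2 above 15 N or contact force between the fingers and piece3 above 15 N).
It fails at once if the ashtray, cup, lighter, racket or phone stand is moved more than 15 mm (distance of any of ashtray, teacup, lighter, racket, stand from where it was at the start of the episode above 0.015 m).
It also fails if it takes over 66 s, if anything falls off the work surface, if the arm or the gripper's body presses on something with over 40 N, if the wrist force passes 120 N, or if a joint passes its speed limit or range.

## Working session

There is one attempt and no reset: what is moved stays moved. The work goes in short steps, each a Python script; the robot and the scene stay as the last script left them, time stands still between calls to the robot, and variables do not carry over. Pictures are saved under pics/ and viewed, at most 10 in all, crops included, and the job is handed in when it is done.

```bash
mkdir -p pics; ls
python3 - <<'E'
from plant import ctrl,sensors,optics
import cv2,numpy as np
print(ctrl.tcp_to_tips, sensors.read_state()['t'])
for n in ("scene","side"):
    p,d=optics.grab_frame(n); np.savez(f"pics/{n}0.npz",p=p,d=d)
    cv2.imwrite(f"pics/{n}0.png",p[:,:,::-1])
    c=optics.camera_params(n); print(n,-c['R'].T@c['t'],c['R'][2])
E
```

```text
pics
25.0 0.0
scene [948.66189999 517.09823123 626.60216663] [-0.38622356 -0.58010565 -0.71715326]
side [397.4742462  736.82354404 509.14815686] [ 0.24080485 -0.79634583 -0.55483903]
```

View pics/scene0.png

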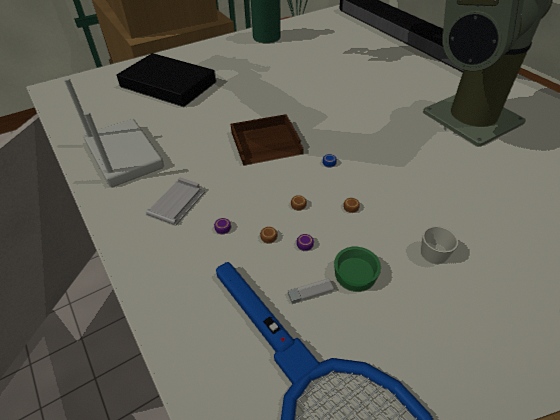

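View pics/side0.png

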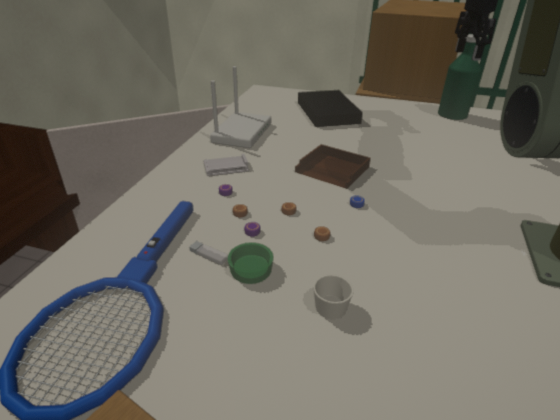

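The scene picture shows the wooden discs at (299,202), (351,205) and (269,234). The purple ones are at (222,226) and (305,242), and the blue one is at (330,160). The tray is around (267,138), with its open side facing the discs. The side view shows the same layout.

```bash
cat > h.py <<'E'
import numpy as np,cv2
from plant import ctrl,sensors,optics
def cast(c,uv,z):
    r=c['R'].T@np.linalg.solve(c['mtx'],[uv[0],uv[1],1.]); o=-c['R'].T@c['t']
    return o+r*(z-o[2])/r[2]
def mask(p,lo,hi):
    return cv2.inRange(cv2.cvtColor(p,cv2.COLOR_RGB2HSV),lo,hi)
COL=dict(wood=((5,110,90),(18,255,255)),purple=((135,80,40),(165,255,255)),blue=((108,120,40),(130,255,255)),
 green=((50,60,30),(85,255,255)))
def blobs(p,c,col,z,amin=30,amax=600,box=None):
    out=[]
    n,l,s,ce=cv2.connectedComponentsWithStats(mask(p,*COL[col]))
    for i in range(1,n):
        if amin<s[i,4]<amax:
            w=cast(c,ce[i],z)
            if 250<w[0]<900 and -700<w[1]<500: out.append((np.round(w[:2],1),s[i,4],np.round(ce[i])))
    return out
def world(c,d):
    v,u=np.mgrid[:420,:560]; K=c['mtx']
    P=np.stack([(u-K[0,2])/K[0,0]*d,(v-K[1,2])/K[1,1]*d,d],-1)
    return (P-c['t'])@c['R']
E
python3 - <<'E'
from h import *
for n in("scene","side"):
    f=np.load(f"pics/{n}0.npz");p,d=f['p'],f['d'];c=optics.camera_params(n)
    for k in COL:
        for b in blobs(p,c,k,32 if k=='green' else 8,amax=3000 if k=='green' else 600): print(n,k,*b)
    W=world(c,d)
    hs=cv2.cvtColor(p,cv2.COLOR_RGB2HSV)
    box=(110,225,170,310) if n=="scene" else (140,290,190,375)
    s=np.s_[box[0]:box[2],box[1]:box[3]]
    w=W[s].reshape(-1,3); dark=(hs[s][...,2].ravel()<130)&(hs[s][...,1].ravel()>80)&(d[s].ravel()>0)
    w=w[dark]; print(n,'z pct',np.percentile(w[:,2],[2,20,50,80,98]).round(1))
    r=cv2.minAreaRect(w[:,:2].astype(np.float32)); print(n,'all',r,cv2.boxPoints(r).round().tolist())
    top=w[(w[:,2]>22)&(w[:,2]<34)]
    r=cv2.minAreaRect(top[:,:2].astype(np.float32)); print('top',r, cv2.boxPoints(r).round().tolist())
    fl=w[(w[:,2]<6)&(w[:,2]>-3)]; print('floor centroid',fl.mean(0).round(),len(fl))
    # neighbours: anything above 8mm
    g=(W[...,2]>8)&(W[...,2]<60)&(d>0)&(W[...,0]>200)&(W[...,0]<900)&(abs(W[...,1])<600)
    nn,l,st,ce=cv2.connectedComponentsWithStats(g.astype(np.uint8))
    for i in range(1,nn):
        if st[i,4]>40:
            q=W[l==i]; print(' obj',ce[i].round(),q.min(0).round(),q.max(0).round())
E
```

```text
scene wood [580.1   9.9] 87 [298. 200.]
scene wood [490.1  78. ] 93 [351. 202.]
scene wood [681.6  51.7] 111 [268. 232.]
scene purple [751.1 -12.9] 165 [222. 226.]
scene purple [636.8 113. ] 181 [304. 242.]
scene blue [448.4 -53.8] 71 [329. 162.]
scene blue [435.8 -66.9] 31 [330. 158.]
scene green [606.4 227.6] 1654 [356. 268.]
scene z pct [-0.5  1.3  2.7 15.  28.2]
scene all ((521.2462158203125, -230.57699584960938), (187.47451782226562, 149.26815795898438), 73.5511245727539) [[423.0, -299.0], [566.0, -342.0], [619.0, -162.0], [476.0, -120.0]]
top ((524.536865234375, -219.183349609375), (123.1548080444336, 149.30184936523438), 73.87732696533203) [[436.0, -258.0], [579.0, -299.0], [613.0, -181.0], [470.0, -139.0]]
floor centroid [ 526. -206.    2.] 1827
 obj [180.  84.] [ 494. -600.    8.] [ 703. -473.   45.]
 obj [264. 129.] [ 437. -297.    8.] [ 618. -120.   30.]
 obj [125. 151.] [ 773. -457.    8.] [ 900. -254.   60.]
 obj [330. 159.] [426. -73.   8.] [460. -41.  18.]
 obj [175. 200.] [ 740. -184.    8.] [865. -74.  24.]
 obj [298. 202.] [569.   1.   8.] [601.  34.  19.]
 obj [351
[... 1017 characters left out ...]
205.    3.] 1044
 obj [332. 113.] [ 494. -600.    8.] [ 696. -471.   46.]
 obj [241. 128.] [ 773. -459.    8.] [ 900. -257.   60.]
 obj [338. 159.] [ 435. -299.    8.] [ 618. -122.   32.]
 obj [225. 163.] [ 742. -185.    8.] [862. -79.  24.]
 obj [225. 188.] [733. -32.   8.] [765.   2.  18.]
 obj [357. 200.] [427. -81.   8.] [460. -43.  18.]
 obj [ 93. 332.] [671.  81.   8.] [876. 573.  37.]
 obj [289. 207.] [568.  -0.   9.] [599.  32.  18.]
 obj [240. 209.] [667.  40.   8.] [700.  74.  18.]
 obj [252. 227.] [619.  94.   8.] [650. 128.  18.]
 obj [322. 232.] [479.  66.   8.] [511.  99.  18.]
 obj [242. 259.] [558. 177.   8.] [730. 261.  35.]
 obj [332. 294.] [410. 234.   8.] [473. 298.  48.]
```

```bash
cat >> h.py <<'E'
O=np.array([525,-210.5]); tx=np.array([-.284,-.959]); tx/=np.linalg.norm(tx); ty=np.array([-tx[1],tx[0]])
def t2w(p): return O+p[0]*tx+p[1]*ty
def w2t(p): p=np.asarray(p[:2])-O; return np.array([p@tx,p@ty])
AHEAD=24.5   # disc centre ahead of TCP when cradled at opening 22
def rots(d):
    for s in (1,-1):
        x=np.array([s*d[0],s*d[1],0]); z=np.array([0,0,-1.]); yield np.stack([x,np.cross(z,x),z],1)
def approach(disc,goal,z):
    """hover behind the disc, tool x along the push; returns direction"""
    d=goal-disc; d=d/np.linalg.norm(d); s=disc-d*(AHEAD+14); q=np.array(sensors.read_state()['q'])
    c=[(np.abs(np.array(j)-q).max(),i) for i,r in enumerate(rots(d)) if (j:=ctrl.solve_ik([*s,z],r)) is not None]
    ctrl.move_ptp([*s,z],list(rots(d))[min(c)[1]]); return d
def push(goal,d,z,vel=60):
    p=sensors.read_state()['eef_pos']
    ctrl.move_l([*p[:2],z],vel=80)
    e=goal-d*AHEAD; ctrl.move_l([*e,z],vel=vel)
    print('f',np.round(sensors.read_state()['force'],1))
    e=e-d*12; ctrl.move_l([*e,z],vel=60); ctrl.move_l([*e,130.],vel=150)
E
python3 - <<'E'
from h import *
B=np.array([495.,83.]); g=t2w((40,12))
print(w2t(B), 'A',w2t((585,17)),'C',w2t((684,58)),'lip yaw')
ctrl.gripper_to(22)
d=approach(B,g,120.)
p=sensors.read_state()['eef_pos']
print(ctrl.tcp_to_tips, ctrl.move_l([*p[:2],24.],vel=50,threshold=4)); s=sensors.read_state()
print(s['eef_pos'],s['force'],s['t'],s['grip_width'],s['q'])
ctrl.move_l([*p[:2],s['eef_pos'][2]+6])
im,_=optics.grab_frame('wrist'); cv2.imwrite('pics/w1.png',im[:,:,::-1])
im,_=optics.grab_frame('side'); cv2.imwrite('pics/s1.png',cv2.resize(im[100:300,200:450,::-1],None,fx=3,fy=3))
E
```

```text
[-272.90052014 -112.10511188] A [-235.17287671   -7.06880901] C [-302.59651678   76.214159  ] lip yaw
25.0 True
[492.05351986 120.62203757  25.12030484] [-0.43819332 -0.23040615  4.63213018] 5.0417 22.240196340197954 [ 6.94490685e-02  3.85473232e-01  1.86799199e+00 -6.16816232e-05
  8.88513188e-01 -2.02178746e-02]
```

View pics/w1.png

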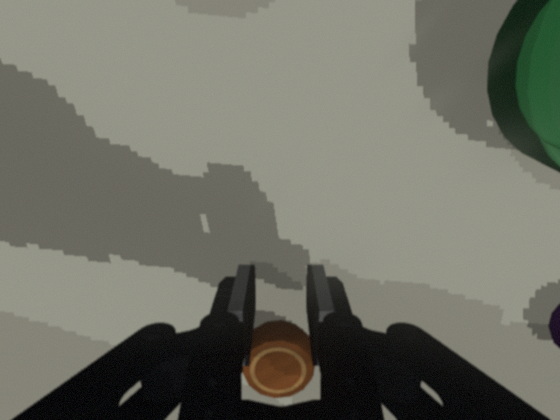

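View pics/s1.png

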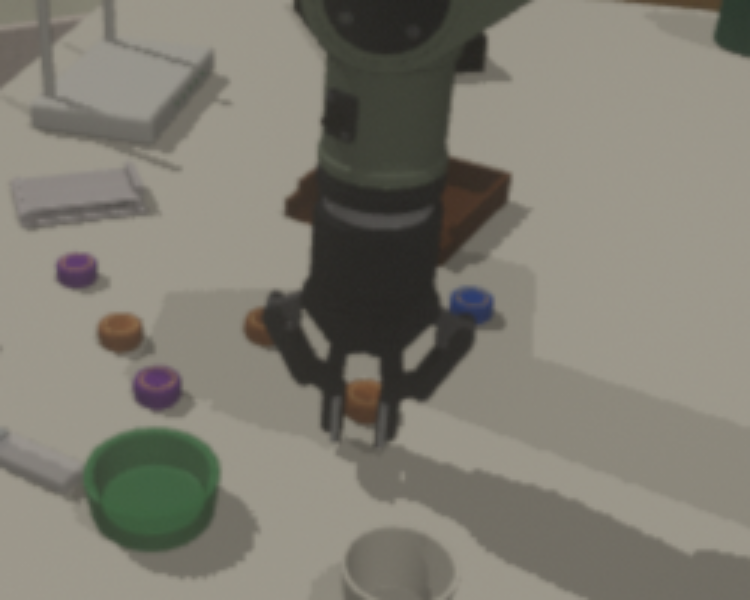

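The wrist view shows disc B at (277,358), centred between the fingers at about x=281. The fingertips touched at TCP z = 25 mm, as expected. Now I push B.

Run:
```python
from h import *
B=np.array([495.,83.]); g=t2w((40,12)); d=(g-B)/np.linalg.norm(g-B)
push(g,d,31.)
im,_=optics.grab_frame('scene'); c=optics.camera_params('scene')
for b in blobs(im,c,'wood',8): print(b, w2t(b[0]))
A=np.array([585.,17.]); d=approach(A,t2w((0,-33)),120.)
im,_=optics.grab_frame('side'); cv2.imwrite('pics/s2.png',cv2.resize(im[100:300,200:450,::-1],None,fx=3,fy=3))
print(sensors.read_state()['t'])
```

```text
f [ 0.3 -0.1 -0.6]
(array([580.5,  10. ]), np.int32(96), array([298., 200.])) [-227.18322285   -9.39591692]
(array([682.4,  51.9]), np.int32(124), array([268., 232.])) [-296.29327879   76.41212564]
13.9667
```

View pics/s2.png

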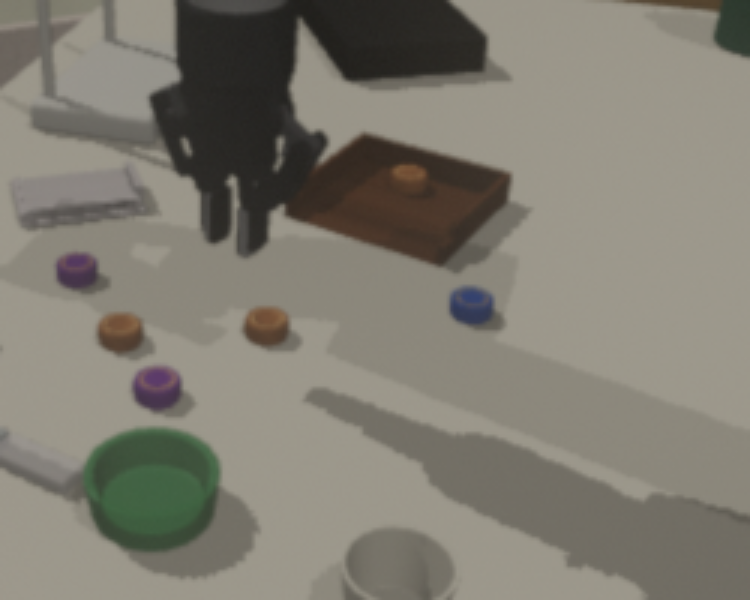

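B now lies in the tray, near the back and roughly central (crop 408,178). Next I push A, then C.

Run:
```python
from h import *
A=np.array([585.,17.]); g=t2w((0,-33)); d=(g-A)/np.linalg.norm(g-A); push(g,d,31.)
C=np.array([684.,58.]); g=t2w((-8,21)); d=approach(C,g,120.); push(g,d,31.)
p=sensors.read_state()['eef_pos']; ctrl.move_ptp([*(p[:2]+[60,150]),220.],sensors.read_state()['eef_rot'])
for n in ('side','scene'):
    im,dp=optics.grab_frame(n); c=optics.camera_params(n)
    if n=='side': cv2.imwrite('pics/s3.png',cv2.resize(im[100:300,200:450,::-1],None,fx=3,fy=3))
    W=world(c,dp); m=mask(im,(5,90,90),(18,255,255))
    k,l,s,ce=cv2.connectedComponentsWithStats(m)
    for i in range(1,k):
        if s[i,4]>30:
            q=W[l==i]; q=np.median(q,0)
            if 300<q[0]<900 and abs(q[1])<400: print(n,ce[i].round(),s[i,4],q.round(1),w2t(q).round(1))
print(sensors.read_state()['t'])
```

```text
f [ 0.8  0.4 -0.3]
f [0.8 0.5 0.2]
side [336. 157.] 53 [ 525.2 -247.8   18.7] [35.7 10.8]
side [324. 163.] 57 [ 549.  -204.1   19.1] [-13.   21.2]
side [344. 167.] 57 [ 494.9 -198.    18.7] [ -3.5 -32.4]
scene [258. 129.] 58 [ 526.7 -249.4   17.6] [36.8 12.7]
scene [279. 135.] 63 [ 495.3 -198.6   18. ] [ -3.  -31.9]
scene [259. 141.] 68 [ 550.1 -205.1   17.7] [-12.3  22.6]
30.5833
```

View pics/s3.png

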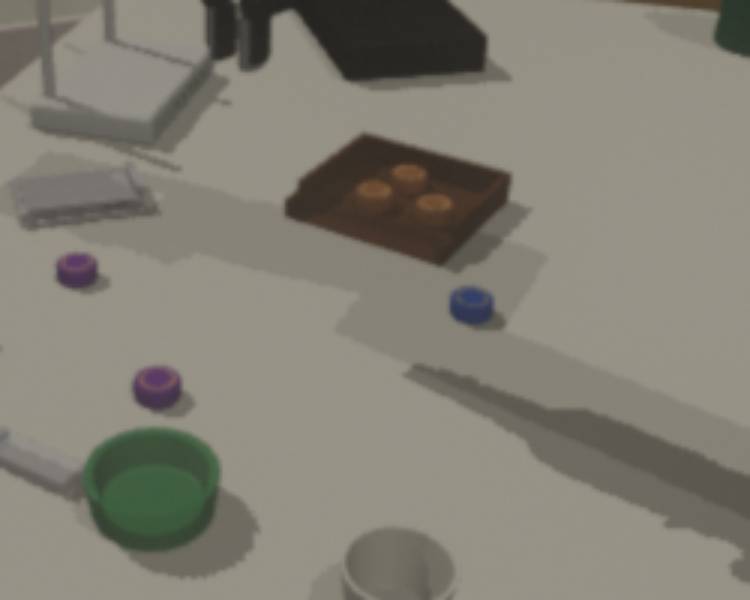

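All three discs lie flat on the tray floor, at crop positions (408,174), (374,190) and (434,204). Their tops are at z of about 18 mm, as expected, and they are well within the x and y limits. The purple, blue and other objects are undisturbed.

```bash
python3 -c "
from plant import ctrl
print(ctrl.finish_job())"
```

```text
the job is handed in; nothing more can be done
None
```

The job is handed in: in the last camera check all three wooden discs lay flat inside the tray, and the arm was clear at about 31 s of the 66 s; no verdict was returned.

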